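# Fit the T-handle to the tile press and wind it down

### The arm

A 6-joint arm with a two-finger parallel gripper is mounted at the origin on the work surface. World frame = base frame: x ahead of the robot, y to its left, z up, the work surface at z = 0. Lengths are in mm, angles in rad, forces in N, time in s.
With the tool pointing down it reaches from about 325 to 925 mm from the base axis. Payload 3.1 kg.
Tool frame: the origin (TCP) lies at the very end of the fingers, on their centre line; the grasp point (between the pads) lies arm.grasp_offset behind it (arm.grasp_offset is the distance from the TCP to the grasp point, in mm); z points along the fingers, x is the direction in which the jaws open and shut, and the axes are right-handed (so a half turn about z gives the same grasp; the last joint's range is limited). The gripper opens to 85 mm and grips with 20 to 120 N. Pads are 22 mm wide; open, the fingers measure 114 mm over their backs; the gripper's body (76 mm by 85 mm) begins 54 mm behind the grasp point. The pads swing forward as they close: fully open they stand 13 mm farther back than shut.
Start: joints at [-1.437, 0.217, 1.613, -0, 1.311, -0.112], TCP at [152.104, -606.221, 201] pointing down, gripper open.
Joint ranges: [-2.75, 2.75], [-0.78, 2.1], [0.31, 2.55], [-1.13, 4.27], [0.13, 2.63], [-2.58, 2.58]. Speed limits (rad/s): [2.79, 2.79, 3.14, 3.14, 3.14, 3.14].

### API

Orientations are given as a unit quaternion [x, y, z, w].
In Python, from workcell import arm, eyes gives the robot as it stands.
- The arm moves only by the tool send_rows, never from a script. Its argument "increments" is a list that holds one entry, the list of rows, each a list of 7 numbers: the opening, from 0 (shut) to 1 (fully open), then the shift along the tool's x, y, z in units of 25 mm (1.0 is 25 mm), then the turn, a rotation vector about the tool's x, y, z in units of 6 degrees (1.0 is 6 degrees). A call has exactly 8 rows; each row is the pose to reach, as a shift and turn from the pose commanded when the call began, along the tool's axes at that moment; what a row does not reach only later rows make up. A row lasts 1/12 s, in which the tool goes at most 41.7 mm and 7.16 degrees, less where a joint would pass 70% of its speed; a pose out of reach is approached as far as the arm can. A call with a gripper value outside its range is refused whole. The fingers move at their own pace and stop on an object; "squeeze" is the grip in N (left out, the last holds). Time passes only in rows, so rows that repeat a pose let the fingers close, or fill a call up. It gives the time, the measured TCP pose, the force and the opening at its end, in the units of the state.
- arm.get_state(): the state, without advancing time (a new reading comes with each control period).
- eyes.get_image(name): name is "scene" or "top" or "wrist"; returns the picture (480x640x3 uint8, blue, green, red); there is no depth.
- eyes.camera_params(name): a dict with "intrinsics" (3x3 intrinsics, pixels), "k1" (the pictures are not rectified: a ray, as slopes to the right and down, at radius r is drawn at 1 + k1 r^2 times it, then the intrinsics apply), "origin" and "attitude" of the camera in the world; the wrist camera has in their place "T_tool_cam" (4x4, takes a point from camera to tool coordinates, whose origin is the TCP and whose axes are the tool frame's). Camera axes: x right, y down, z forward; pixel columns grow to the right and rows downward; lengths in mm; the calibration is good to about 2 mm. A picture is of the moment at which its call begins: read the wrist's pose just before it. camera_params takes no time and is no camera call.
- arm.finish_job(): hands the job in, once; it reports no verdict.
The state is a dict: "t": time; "joint_positions": joint angles; "dq": joint speeds; "effort": joint torques, N m; "ee_pos": TCP position; "orientation": TCP orientation; "contact_force": force on the tool from outside, world axes, zero at the start; "wrist_torque": the same for the moment, N m; "gripper_width": opening from 0.0 (shut) to 1.0 (fully open).
Only numpy, scipy, OpenCV 4.12 (cv2) and the standard library are available. Lean on these libraries where they do the work, as an engineer would, in place of code of your own. Each camera call takes 0.05 s, during which the arm holds its last target.

### The job

Fit the loose steel T-handle onto the square drive on top of the tile press's screw: ease it round by feel until it drops on, press it down until the spring ball clicks and it is fully home on the shoulder. Then wind it clockwise until the press plate just bears on the tile mould, snug but not strained, and let go with the handle still fully home. Never force it, and leave the other things on the table where they are.

Things in the scene. Friction and masses are not known exactly. Their poses are not given: they have to be found in the camera images.
- handle_center (a point): centre of the loose plain steel T-handle (0.2 to 0.4 kg), half-way up its square hub of 24 x 24 x 46 mm; it stands on the table on its hub. x along its cross bar, y across it, z up; hub sides and bore are square to these axes. Grasp the hub from above by the two flat sides that face along y. A crank with a round 34 mm hub and a dark wooden bar is not it
- handle_bar (a point): middle of the handle's cross bar, 36 mm above the hub's underside: a round bar 10 mm thick, with 16 mm balls on its ends, 148 mm long overall, running along x of the point
- handle_foot (a point): middle of the hub's underside, the mouth of its square hole; same axes, z up. The hole is 12.9 mm wide and 24 mm deep; its chamfered mouth, 3 mm high, opens to 18.4 mm square; a groove inside takes the ball. Any of the four quarter turns fits the drive
- shoulder: round steel thrust collar, 28 mm wide, 8 mm thick, on the press's screw under the square drive; origin at the centre of its top, where the hub's underside rests when fully home. z up; it does NOT turn with the screw, so the square's turn about the vertical is not told: find it by feel. Sinks 2 mm per radian of winding
- drive_tip (a point): top of the steel drive, 20 mm above the shoulder: 12 mm square for 16 mm above the shoulder, then a 4 mm cone from 12 to 8 mm. A handle turned wrong stops with its underside 12 to 15 mm above the shoulder; turned right within a few degrees, and centred within some 0.5 mm, it drops on, until the ball stops it about 9 mm above
- press: tile press, bolted down: steel base 120 x 180 x 10 mm, two flat-bar uprights 80 mm either side, a crosshead with a nut (top 128 mm up) and a vertical screw on the centre line over a white plaster tile mould. Origin: middle of the base's underside; y along the crosshead, z up
- plate (a joint): how far the press plate is wound down, m: 0.006 when it just bears on the mould; starts 0.5 to 1.7 rad of winding short of it. Clockwise from above lowers it 0.002 per radian. The screw takes about 0.1 N m to turn and stays where it is left; at the mould it meets a springy stop: the torque climbs by some 0.15 N m per 0.1 rad
- ball (a joint): how far the spring ball (in one face of the drive, centre 9 mm above the shoulder) is pushed in, m: 0 fully out; 0.0018 to 0.0027 under the plain wall of the hole; under 0.0014 again when clicked into the groove. A push of about 10 N takes the handle over it; it snaps in for the last 3 mm before the hub meets the shoulder
- round_stamp: turned wooden stamp, 52 mm wide, 42 mm tall; a bystander, to be left alone; origin under its middle
- tile_cutter: plastic ring cutter, 52 mm wide, 22 mm tall; a bystander, to be left alone; origin under its middle
- block_stamp: wooden block stamp 45 x 65 x 34 mm; a bystander, to be left alone; origin under its middle
- slip_jar: white jar of slip with a blue lid, 84 mm wide, 110 mm tall; a bystander, to be left alone; origin under its middle
- extruder_crank: crank of the clay extruder: dark round hub 34 mm wide, 30 mm tall, wooden bar 100 mm long; a bystander, to be left alone; origin under its middle
- bisque_cup: brown clay cup, 72 mm wide, 70 mm tall; a bystander, to be left alone; origin under its middle
- clay_knife: flat scraper with a dark wooden handle, 160 mm long; a bystander, to be left alone; origin under its middle

How it is judged (in metres and radians):
On the way, in this order (a step that is already met when the one before it is completed fails the run):
1. the handle is pushed fully home on the square drive, the ball clicked in (z of handle_foot in the frame of shoulder below 0.0018 m and horizontal distance between handle_foot and shoulder below 0.003 m and value of joint ball below 0.0016 m), for 0.2 s.
2. the press plate is wound down to bear on the mould (value of joint plate above 0.0057 m), for 0.2 s.
At the end, for the whole second after the job is handed in: the handle sits on the square drive with its underside within 1.8 mm of the shoulder and centred within 3 mm, the ball in the groove (pushed in less than 1.6 mm), the plate wound down to within 0.3 mm of bearing on the mould (joint above 0.0057), the handle released and at rest (all of step 1 and value of joint plate above 0.0057 m and linear speed of handle below 0.02 m/s); the robot touches nothing.
It fails at once if the handle is rammed down on the shoulder with more than 40 N (contact force between handle and shoulder above 40 N).
It fails at once if the handle is forced on the press or the screw overtightened: all their contacts together over 150 N (a twist of some 0.5 N m) (contact force between handle and press above 150 N).
It fails at once if a bystander is moved by more than 25 mm (distance of any of round_stamp, tile_cutter, block_stamp, slip_jar, extruder_crank, bisque_cup, clay_knife from where it was at the start of the episode above 0.025 m).
It also fails if it takes over 72 s, if anything falls off the work surface, if the arm or the gripper's body presses on something with over 40 N, if the wrist force passes 120 N, or if a joint passes its speed limit or range.

## Working session

There is one attempt and no reset: what is moved stays moved. The work goes in short steps, Python scripts to look and compute and a tool call to move; the robot and the scene stay as the last step left them, time stands still between calls to the robot, and variables do not carry over. Pictures are saved under pics/ and viewed, and the job is handed in when it is done.

Besides the shell and the picture viewer there is one more tool, called after "Call:" as name(argument=value, ...), one argument or row to a line, values as JSON. send_rows: Moves the arm, as the interface text tells. Its arguments: {"type":"object","properties":{"increments":{"type":"array","items":{"type":"array","items":{"type":"array","items":{"type":"number"}}}},"squeeze":{"type":"number"}},"required":["increments"]}

```bash
ls -la; mkdir -p pics; python3 - <<'E'
from workcell import arm, eyes
import cv2
s=arm.get_state(); print(s); print(arm.grasp_offset)
for n in ["scene","top","wrist"]:
    print(n,eyes.camera_params(n))
    cv2.imwrite(f"pics/{n}0.png",eyes.get_image(n))
E
```

```text
total 12
drwxr-xr-x  3 agent agent 4096 Dec  6 21:59 .
drwxr-xr-x 23 root  root  4096 Dec  6 21:59 ..
drwxr-xr-x  2 agent agent 4096 Dec  6 21:59 pics
{'t': 0.0, 'joint_positions': array([-1.43720366e+00,  2.17766455e-01,  1.61493810e+00, -1.77200407e-05,
        1.31130520e+00, -1.12197782e-01]), 'dq': array([-9.81891621e-04,  3.08216881e-04,  2.26014291e-04, -7.14874317e-04,
       -2.68940681e-05, -6.56292098e-04]), 'effort': array([ 8.40606049e-05, -3.96845233e+01, -3.03849435e+01, -1.20802174e-04,
        9.70301160e-03, -2.69423033e-06]), 'ee_pos': array([ 151.97432903, -605.31959126,  199.65866943]), 'orientation': array([ 0.78845599, -0.61508998, -0.00086965, -0.00083927]), 'contact_force': array([-0.15965549, -0.55660077, -0.48780091]), 'wrist_torque': array([-0.00265861, -0.01822844,  0.00127517]), 'gripper_width': 0.9956417948719274}
18.700000000000003
scene {'intrinsics': array([[520.20087281,   0.        , 330.09101427],
       [  0.        , 520.20087281, 235.94493543],
       [  0.        ,   0.        ,   1.        ]]), 'k1': -0.045154172626691906, 'origin': array([14
[... 316 characters left out ...]
03, 'origin': array([ 517.17898486,   20.16494812, 1284.06804207]), 'attitude': array([ 0.70967123, -0.70331435,  0.03416512, -0.02341825])}
wrist {'intrinsics': array([[416.34309506,   0.        , 318.1164663 ],
       [  0.        , 416.34309506, 237.18880735],
       [  0.        ,   0.        ,   1.        ]]), 'k1': -0.07112709923013594, 'T_tool_cam': array([[ 9.99999589e-01, -3.29116760e-04,  8.45183866e-04,
        -1.85100002e-01],
       [ 9.05854276e-05,  9.63424062e-01,  2.67981470e-01,
        -6.73834077e+01],
       [-9.02467666e-04, -2.67981284e-01,  9.63423696e-01,
        -1.73578791e+02],
       [ 0.00000000e+00,  0.00000000e+00,  0.00000000e+00,
         1.00000000e+00]])}
```

View pics/scene0.png

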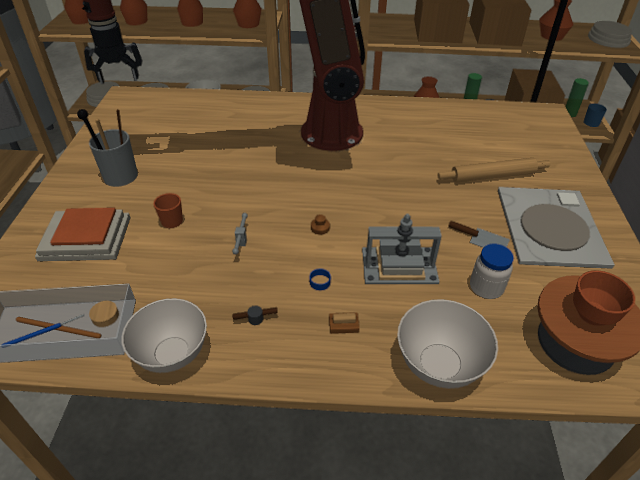

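View pics/top0.png

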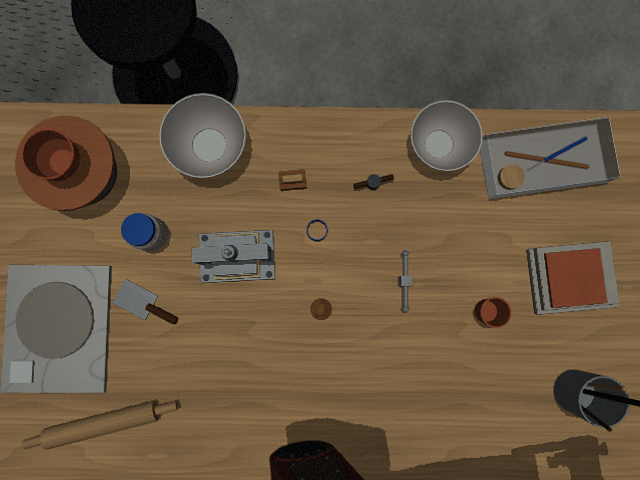

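View pics/wrist0.png

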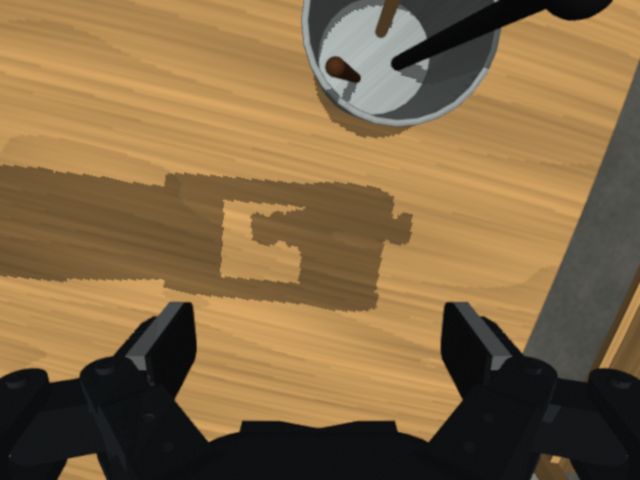

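The top view shows the T-handle at about px (405,281) with its bar running up and down, and the press screw at about (229,252). The crank, with its dark hub, is at (374,182). Next I'll write helpers and zoom in.

```bash
cat > h.py <<'E'
import numpy as np, cv2
from scipy.spatial.transform import Rotation as R
from workcell import arm, eyes
def cam(n,state=None):
    p=eyes.camera_params(n)
    if n=="wrist":
        T=np.eye(4);T[:3,:3]=R.from_quat(state["orientation"]).as_matrix();T[:3,3]=state["ee_pos"]
        C=T@p["T_tool_cam"]; return p["intrinsics"],p["k1"],C[:3,:3],C[:3,3]
    return p["intrinsics"],p["k1"],R.from_quat(p["attitude"]).as_matrix(),np.array(p["origin"])
def ray(c,uv):
    K,k,Rm,o=c
    d=np.array([(uv[0]-K[0,2])/K[0,0],(uv[1]-K[1,2])/K[1,1]]);s=d.copy()
    for _ in range(20): s=d/(1+k*(s@s))
    v=Rm@np.array([s[0],s[1],1]); return o,v/np.linalg.norm(v)
def onz(c,uv,z):
    o,v=ray(c,uv); return o+v*(z-o[2])/v[2]
def proj(c,P):
    K,k,Rm,o=c
    q=Rm.T@(np.asarray(P,float)-o); s=q[:2]/q[2]; s=s*(1+k*(s@s))
    return K[:2,:2]@s+K[:2,2]
def tri(c1,u1,c2,u2):
    o1,v1=ray(c1,u1);o2,v2=ray(c2,u2)
    A=np.array([v1,-v2]).T; t=np.linalg.lstsq(A,o2-o1,rcond=None)[0]
    a=o1+t[0]*v1;b=o2+t[1]*v2; return (a+b)/2,np.linalg.norm(a-b)
E
python3 - <<'E'
from h import *
T=cv2.imread("pics/top0.png");S=cv2.imread("pics/scene0.png")
a=cv2.resize(T[235:325,355:455],None,fx=4,fy=4,interpolation=cv2.INTER_CUBIC)
b=cv2.resize(T[205:305,180:290],None,fx=4,fy=4,interpolation=cv2.INTER_CUBIC)
c=cv2.resize(S[200:290,350:450],None,fx=4,fy=4,interpolation=cv2.INTER_CUBIC)
d=cv2.resize(S[200:270,200:280],None,fx=4,fy=4,interpolation=cv2.INTER_CUBIC)
o=np.zeros((800,800,3),np.uint8)
o[:360,:400]=a;o[:360,400:800]=c;o[400:800,:440]=b;o[400:680,450:770]=d
cv2.imwrite("pics/z0.png",cv2.resize(o,(600,600)))
E
```

```text
(no output)
```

View pics/z0.png

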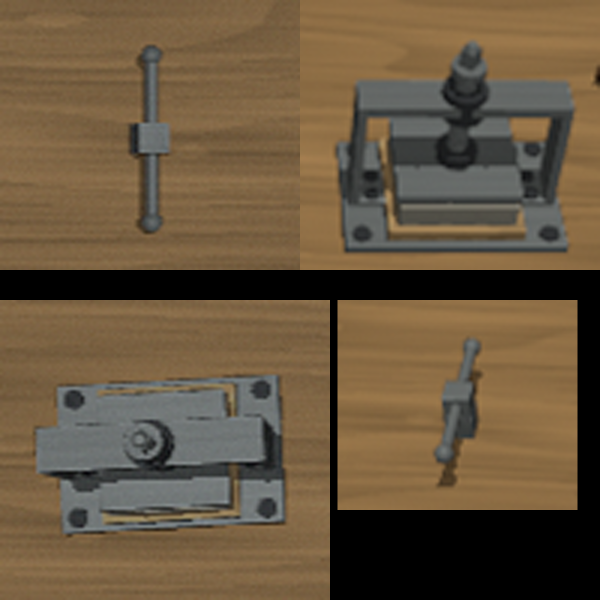

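```bash
python3 - <<'E'
from h import *
t=cam("top");s=cam("scene")
b1=onz(t,(405.3,253),36);b2=onz(t,(405.3,309.3),36);print(b1,b2,np.linalg.norm(b1-b2),(b1+b2)/2)
print("hubtop",onz(t,(405.8,281),46))
print(tri(t,(227.3,251),s,(407.3,216)))
for z in (150,160,170): print(onz(t,(227.3,251),z),onz(s,(407.3,216),z))
# base corners approx
for u in [(57,385),(275,376),(285,522),(65,532)]:
    print(onz(t,(180+u[0]/3,205+(u[1]-300)/3),10))
print(onz(t,(321,309),20),onz(t,(317,230),20),onz(t,(292,180),30))
E
```

```text
[ 603.08333305 -209.94937604   36.        ] [ 469.3785642  -209.18439068   36.        ] 133.70695724985512 [ 536.23094863 -209.56688336   36.        ]
hubtop [ 536.14197283 -208.91840368   46.        ]
(array([594.89221648, 196.03935007, 165.86618415]), np.float64(3.2311369169642568))
[595.94002301 196.87699969 150.        ] [576.46294823 200.59625815 150.        ]
[595.2455229  195.31878585 160.        ] [587.92012478 198.75885677 160.        ]
[594.55102279 193.76057202 170.        ] [599.37730134 196.92145538 170.        ]
[648.08894633 288.23737753  10.        ]
[657.23039859 111.89203258  10.        ]
[538.77340865 102.00304116  10.        ]
[529.26740667 278.65330893  10.        ]
[467.84682316  -9.7611527   20.        ] [658.05523535   1.40867449  20.        ] [778.11894509  63.13244533  30.        ]
```

```bash
cat >> h.py <<'E'
def pose(st=None):
    st=st or arm.get_state(); Rm=R.from_quat(st["orientation"]).as_matrix()
    yaw=np.degrees(np.arctan2(Rm[1,0],Rm[0,0])); return np.array(st["ee_pos"]),Rm,yaw,st
def go(target,yaw=None):
    p,Rm,y0,st=pose()
    d=Rm.T@(np.asarray(target,float)-p)/25
    yaw=y0 if yaw is None else yaw
    Rt=np.array([[np.cos(np.radians(yaw)),np.sin(np.radians(yaw)),0],[np.sin(np.radians(yaw)),-np.cos(np.radians(yaw)),0],[0,0,-1]])
    rv=R.from_matrix(Rm.T@Rt).as_rotvec(degrees=True)/6
    print("t",round(st["t"],2),"pos",p.round(1),"yaw",round(y0,2),"q6",round(st["joint_positions"][5],2),"F",np.round(st["contact_force"],1),"M",np.round(st["wrist_torque"],2),"w",round(st["gripper_width"],3))
    print("shift",d.round(2),"turn",rv.round(2))
E
python3 - <<'E'
from h import *
go((520,-209,200),90)
E
```

```text
t 0.15 pos [ 152.  -605.5  200. ] yaw -75.92 q6 -0.11 F [-0.5 -0.4  0.5] M [0.01 0.05 0.02] w 1.0
shift [-11.8  -18.14   0.03] turn [ -0.03  -0.   -27.65]
```

Call:
send_rows(
  increments=[
    [[1,-0.5,-0.8,0,0,0,-1.1],[1,-1.3,-2,0,0,0,-2.2],[1,-2.2,-3.4,0,0,0,-3.3],[1,-3.2,-4.9,0,0,0,-4.4],[1,-4.2,-6.4,0,0,0,-5.5],[1,-5.2,-7.9,0,0,0,-6.6],[1,-6.2,-9.4,0,0,0,-7.7],[1,-7.2,-10.9,0,0,0,-8.8]],
  ],
)

```text
t: 0.82
ee_pos: [362.0, -376.0, 200.8]
orientation: [0.98, -0.198, -0.0, -0.0]
contact_force: [0.3, 0.1, 0.4]
gripper_width: 1.002
```

```bash
python3 - <<'E'
from h import *
go((520,-209,200),90)
E
```

```text
t 0.82 pos [ 362.  -376.   200.8] yaw -22.81 q6 -0.54 F [0.3 0.1 0.4] M [-0.05 -0.05  0.02] w 1.002
shift [ 3.24 -8.61  0.03] turn [ -0.   -0.  -18.8]
```

Call:
send_rows(
  increments=[
    [[1,0.5,-1.3,0,0,0,-1.15],[1,1,-2.6,0,0,0,-2.3],[1,1.5,-3.9,0,0,0,-3.45],[1,2,-5.2,0,0,0,-4.6],[1,2.4,-6.4,0,0,0,-5.75],[1,2.8,-7.4,0,0,0,-6.9],[1,3.1,-8.2,0,0,0,-8.05],[1,3.24,-8.6,0,0,0,-9.2]],
  ],
)

```text
t: 1.48
ee_pos: [521.5, -209.5, 200.6]
orientation: [0.96, 0.28, 0.0, -0.001]
contact_force: [-0.6, 0.1, -0.8]
gripper_width: 0.998
```

```bash
python3 - <<'E'
from h import *
go((520,-209,170),90)
E
```

```text
t 1.48 pos [ 521.5 -209.5  200.6] yaw 32.57 q6 -1.08 F [-0.6  0.1 -0.8] M [-0.01  0.02 -0.  ] w 0.998
shift [-0.04 -0.05  1.22] turn [-0.   -0.01 -9.57]
```

Call:
send_rows(
  increments=[
    [[1,0,0,0.2,0,0,-1.19],[1,0,0,0.4,0,0,-2.38],[1,0,0,0.6,0,0,-3.57],[1,0,0,0.8,0,0,-4.76],[1,0,0,1,0,0,-5.95],[1,0,0,1.2,0,0,-7.14],[1,0,0,1.2,0,0,-8.33],[1,0,0,1.2,0,0,-9.5]],
  ],
)

```text
t: 2.15
ee_pos: [519.4, -211.6, 169.9]
orientation: [0.711, 0.704, -0.0, -0.001]
contact_force: [0.5, 1.2, 0.3]
gripper_width: 1.003
```

```bash
python3 - <<'E'
from h import *
go((536,-209,100),90)
cv2.imwrite("pics/w1.png",eyes.get_image("wrist"))
E
```

```text
t 2.15 pos [ 519.4 -211.6  169.9] yaw 89.44 q6 -2.07 F [0.5 1.2 0.3] M [ 0.04 -0.01  0.02] w 1.003
shift [0.11 0.67 2.8 ] turn [-0.02 -0.01 -0.09]
```

View pics/w1.png

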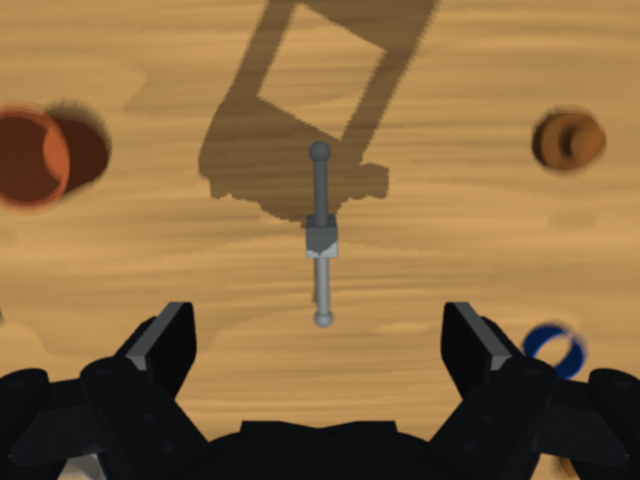

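The wrist view shows the handle below: end balls at (319.5,151) and (323.5,319), and the hub top between about (305,222) and (338,257).

```bash
python3 - <<'E'
from h import *
st=arm.get_state();c=cam("wrist",st)
im=cv2.imread("pics/w1.png")
cv2.imwrite("pics/w1z.png",cv2.resize(im[130:340,260:380],None,fx=3,fy=2.8,interpolation=cv2.INTER_CUBIC))
b1=onz(c,(319.5,151),36);b2=onz(c,(323.5,319),36);print(b1,b2,np.linalg.norm(b1-b2),(b1+b2)/2, np.degrees(np.arctan2(b2[1]-b1[1],b2[0]-b1[0])))
# hub edges predicted
for y in(-12,12):
  for x in (-12,12): print(proj(c,(536+x,-209+y,46)))
E
```

```text
[ 471.69473695 -210.49132275   36.        ] [ 605.93104213 -207.95265529   36.        ] 134.26030857753761 [ 538.81288954 -209.22198902   36.        ] 1.0834445507862112
[305.65168512 224.15462196]
[306.10709227 255.18901226]
[338.2514696  223.95939131]
[338.03648601 254.99889415]
```

View pics/w1z.png

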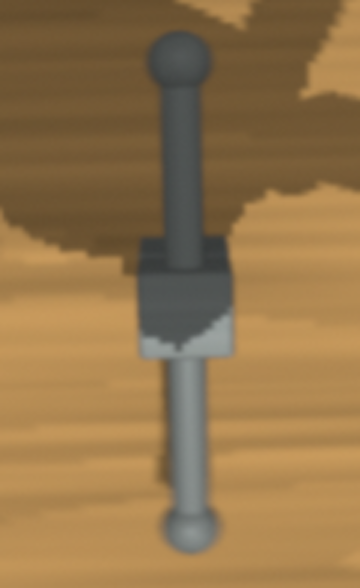

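```bash
python3 - <<'E'
from h import *
go((538,-209.2,60),90.5)
E
```

```text
t 2.2 pos [ 519.6 -211.7  170.2] yaw 89.65 q6 -2.08 F [ 0.4  0.6 -0.7] M [ 0.02 -0.02 -0.01] w 0.998
shift [0.1  0.74 4.41] turn [-0.01 -0.01 -0.14]
```

Call:
send_rows(
  increments=[
    [[1,0.05,0.2,0.7,0,0,-0.1],[1,0.1,0.5,1.6,0,0,-0.14],[1,0.1,0.74,2.6,0,0,-0.14],[1,0.1,0.74,3.5,0,0,-0.14],[1,0.1,0.74,4.1,0,0,-0.14],[1,0.1,0.74,4.4,0,0,-0.14],[1,0.1,0.74,4.4,0,0,-0.14],[1,0.1,0.74,4.4,0,0,-0.14]],
  ],
)

```text
t: 2.87
ee_pos: [538.6, -209.8, 61.1]
orientation: [0.708, 0.706, -0.0, -0.0]
contact_force: [0.4, 0.0, -0.4]
gripper_width: 1.002
```

```bash
python3 - <<'E'
from h import *
go((538,-209.2,9),90.5)
st=arm.get_state();cv2.imwrite("pics/w2.png",eyes.get_image("wrist"))
c=cam("wrist",st)
for y in(-12,12):
  for x in (-12,12): print(proj(c,(538+x,-209.2+y,46)))
E
```

```text
t 2.87 pos [ 538.6 -209.8   61.1] yaw 89.86 q6 -2.06 F [ 0.4  0.  -0.4] M [0.03 0.03 0.02] w 1.002
shift [ 0.02 -0.02  2.08] turn [-0.   -0.   -0.11]
[294.17612362 243.79959534]
[295.08395607 290.89386439]
[344.95801574 243.68775351]
[344.19929029 290.79033129]
```

View pics/w2.png

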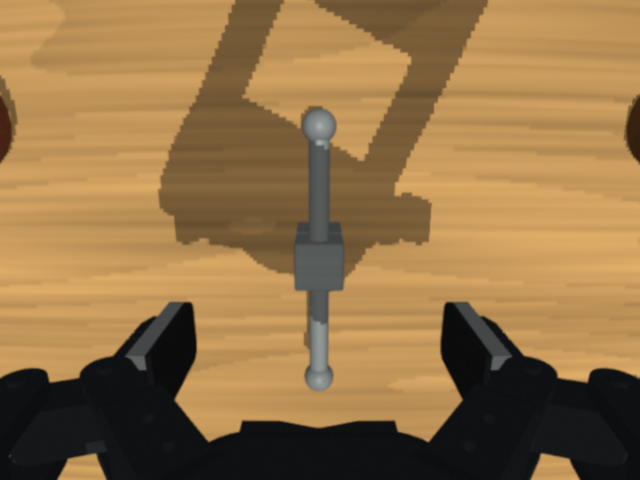

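The hub top is at px (295–343, 241–291), which matches the prediction, and the bar lines up with the tool. I'll descend and close.

Call:
send_rows(
  increments=[
    [[1,0.02,-0.02,0.5,0,0,0],[1,0.02,-0.02,1.1,0,0,0],[1,0.02,-0.02,1.6,0,0,0],[1,0.02,-0.02,1.9,0,0,0],[1,0.02,-0.02,2.05,0,0,0],[0.6,0.02,-0.02,2.08,0,0,0],[0.3,0.02,-0.02,2.08,0,0,0],[0.25,0.02,-0.02,2.08,0,0,0]],
  ],
  squeeze=60,
)

```text
t: 3.58
ee_pos: [538.7, -209.6, 9.6]
orientation: [0.708, 0.707, 0.0, 0.001]
contact_force: [-0.5, 0.5, 0.2]
gripper_width: 0.606
```

Call:
send_rows(
  increments=[
    [[0,0,0,0,0,0,0],[0,0,0,0,0,0,0],[0,0,0,0,0,0,0],[0,0,0,0,0,0,0],[0,0,0,0,0,0,0],[0,0,0,0,0,0,0],[0,0,0,0,0,0,0],[0,0,0,0,0,0,0]],
  ],
  squeeze=60,
)

```text
t: 4.25
ee_pos: [539.1, -209.6, 10.0]
orientation: [0.708, 0.707, 0.0, 0.001]
contact_force: [-0.4, 0.7, 4.8]
gripper_width: 0.253
```

```bash
python3 - <<'E'
from h import *
go((538,-209.2,150))
go((595,195,230),90)
E
```

```text
t 4.25 pos [ 539.1 -209.6   10. ] yaw 89.92 q6 -2.06 F [-0.4  0.7  4.8] M [0.12 0.01 0.03] w 0.253
shift [ 0.01 -0.03 -5.6 ] turn [0.02 0.01 0.  ]
t 4.25 pos [ 539.1 -209.6   10. ] yaw 89.92 q6 -2.06 F [-0.4  0.7  4.8] M [0.12 0.01 0.03] w 0.253
shift [16.18  2.23 -8.81] turn [ 0.02  0.01 -0.01]
```

Call:
send_rows(
  increments=[
    [[0,0,0,-0.3,0,0,0],[0,0,0,-1,0,0,0],[0,0,0,-2,0,0,0],[0,0.5,0.1,-3.2,0,0,0],[0,1.4,0.2,-4.4,0,0,0],[0,2.6,0.4,-5.6,0,0,0],[0,4,0.6,-6.8,0,0,0],[0,5.4,0.7,-7.8,0,0,0]],
  ],
)

```text
t: 4.92
ee_pos: [554.7, -79.3, 200.7]
orientation: [0.708, 0.706, -0.0, -0.0]
contact_force: [0.6, -0.2, -1.9]
gripper_width: 0.254
```

```bash
python3 - <<'E'
from h import *
go((595,195,215),90)
E
```

```text
t 4.92 pos [554.7 -79.3 200.7] yaw 89.84 q6 -1.83 F [ 0.6 -0.2 -1.9] M [ 0.01 -0.1  -0.08] w 0.254
shift [10.98  1.58 -0.58] turn [-0.01  0.   -0.03]
```

Call:
send_rows(
  increments=[
    [[0,1.4,0.2,-0.2,0,0,0],[0,2.8,0.3,-0.4,0,0,0],[0,4.2,0.5,-0.6,0,0,0],[0,5.6,0.7,-0.6,0,0,0],[0,6.7,0.8,-0.6,0,0,0],[0,7.4,0.8,-0.6,0,0,0],[0,7.6,0.8,-0.6,0,0,0],[0,7.6,0.8,-0.6,0,0,0]],
  ],
)

```text
t: 5.58
ee_pos: [574.3, 111.1, 213.4]
orientation: [0.707, 0.708, -0.001, -0.001]
contact_force: [-0.2, 0.1, -2.8]
gripper_width: 0.253
```

```bash
python3 - <<'E'
from h import *
st=arm.get_state();im=eyes.get_image("wrist");cv2.imwrite("pics/w3.png",im)
im=eyes.get_image("top");cv2.imwrite("pics/t3.png",im)
im=eyes.get_image("scene");cv2.imwrite("pics/s3.png",im)
import pickle;pickle.dump(st,open("st3.pkl","wb"))
print(st["ee_pos"],R.from_quat(st["orientation"]).as_rotvec(),st["joint_positions"])
c=cam("wrist",st);print(proj(c,(595,195,165)))
print(proj(c,(595,195,145)))
E
```

```text
[574.25872392 111.05951593 213.40071194] [-2.2188772  -2.22156155  0.00374215] [ 7.12210564e-02  1.24434397e-01  1.69582529e+00 -2.67285477e-04
  1.32426416e+00 -1.50071871e+00]
[463.95567406 283.24978224]
[453.28334002 271.32277861]
```

View pics/w3.png

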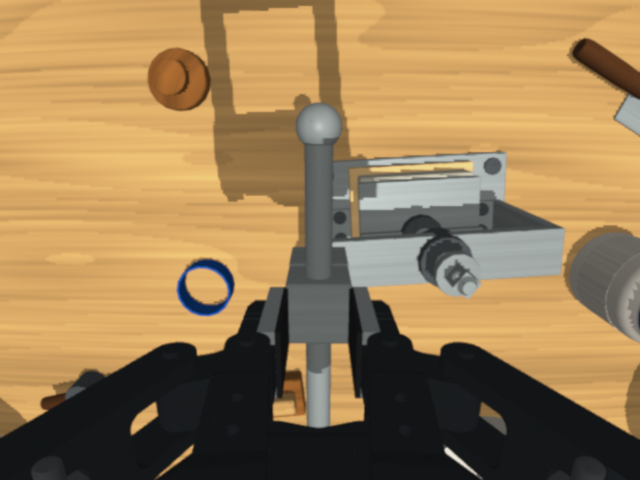

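The wrist view shows the handle held in the centre and the drive tip near (466,288). I'll zoom in.

```bash
python3 - <<'E'
from h import *
im=cv2.imread("pics/w3.png")
a=cv2.resize(im[220:310,405:495],None,fx=6.5,fy=6.5,interpolation=cv2.INTER_CUBIC)
a=cv2.convertScaleAbs(a,alpha=1.3)
for k in range(0,90,10): cv2.putText(a,str(405+k),(int(k*6.5),10),0,.35,(0,0,255)); cv2.putText(a,str(220+k),(0,int(k*6.5)+4),0,.35,(0,0,255))
cv2.imwrite("pics/w3z.png",a)
S=cv2.imread("pics/s3.png");b=cv2.resize(S[180:270,350:450],None,fx=6,fy=6,interpolation=cv2.INTER_CUBIC)
for k in range(0,100,10): cv2.putText(b,str(350+k),(int(k*6),10),0,.35,(0,0,255)); cv2.putText(b,str(180+k),(0,int(k*6)+4),0,.35,(0,0,255))
cv2.imwrite("pics/s3z.png",b)
T=cv2.imread("pics/t3.png");b=cv2.resize(T[220:290,180:280],None,fx=7,fy=7,interpolation=cv2.INTER_CUBIC)
for k in range(0,100,10): cv2.putText(b,str(180+k),(int(k*7),10),0,.35,(0,0,255)); cv2.putText(b,str(220+k),(0,int(k*7)+4),0,.35,(0,0,255))
cv2.imwrite("pics/t3z.png",b)
E
```

```text
(no output)
```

View pics/w3z.png

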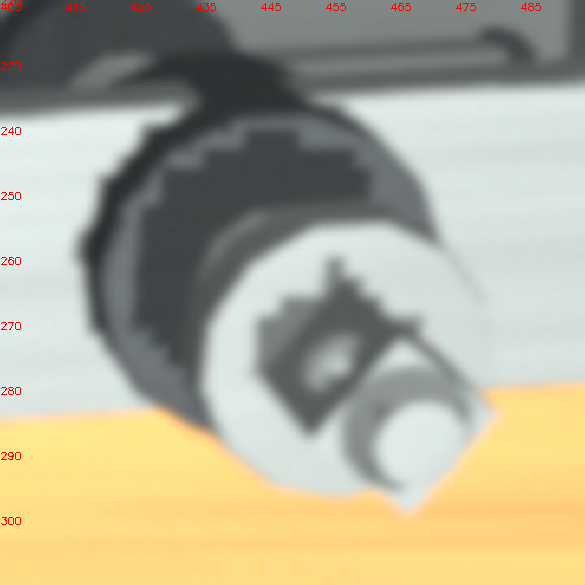

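View pics/s3z.png

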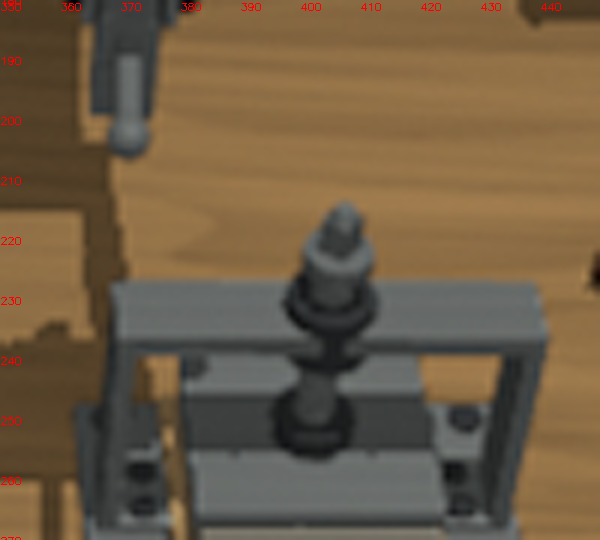

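View pics/t3z.png

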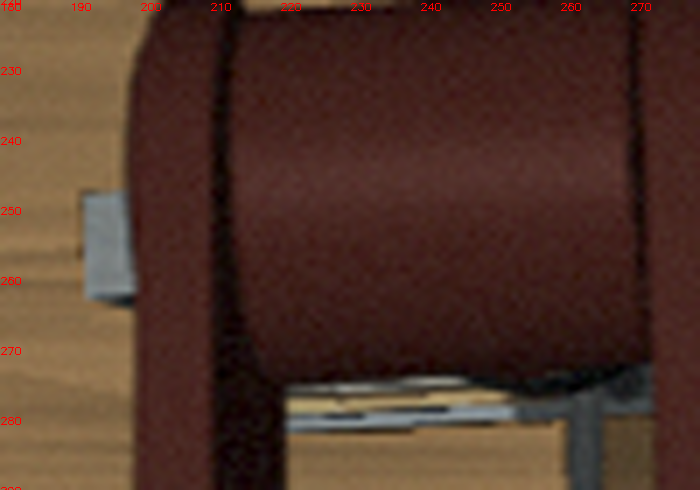

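```bash
python3 - <<'E'
from h import *
import pickle
st=pickle.load(open("st3.pkl","rb"));c=cam("wrist",st);s=cam("scene");t=cam("top")
print("w-s",tri(c,(468.3,287.5),s,(407.5,215)));print("w-t",tri(c,(468.3,287.5),t,(227.3,251)));print("t-s",tri(t,(227.3,251),s,(407.5,215)))
for z in (160,165): print(z,onz(c,(468.3,287.5),z))
# square corners on z=161 (tip-4)
for zt in (158,162,166):
  a=onz(c,(479.5,283),zt-4);b=onz(c,(467,299),zt-4);l=b-a
  print(zt,np.linalg.norm(l),np.degrees(np.arctan2(l[1],l[0])), "coll", np.linalg.norm(onz(c,(437,275),zt-20)-onz(c,(480,275),zt-20)))
  a=onz(c,(452.5,286.5),zt-20); 
  print(" vertical edge check", a[:2]-b[:2])
E
```

```text
w-s (array([595.77855722, 196.87806665, 169.56047146]), np.float64(1.5629344866926997))
w-t (array([593.89217043, 193.48063621, 174.87502075]), np.float64(1.1489314698105093))
t-s (array([594.70594555, 195.88571774, 168.70215455]), np.float64(3.8010076223986156))
160 [599.70366472 199.7781287  160.        ]
165 [597.64842437 197.82659103 165.        ]
158 12.39805332470391 -32.394079256684364 coll 28.091328736738443
 vertical edge check [-1.74284613 -4.22515343]
162 12.185372910027205 -32.39407925668479 coll 27.640383237850607
 vertical edge check [-1.60095112 -4.05709887]
166 11.97269249535066 -32.39407925668441 coll 27.18943773896271
 vertical edge check [-1.4590561  -3.88904431]
```

```bash
python3 - <<'E'
from h import *
go((623,267,213),57.6)
E
```

```text
t 5.73 pos [575.1 108.7 214.1] yaw 89.87 q6 -1.5 F [-0.1 -1.8 -2.3] M [0.01 0.   0.02] w 0.257
shift [6.34 1.9  0.03] turn [-0.01  0.01  5.38]
```

Call:
send_rows(
  increments=[
    [[0,0.6,0.2,0,0,0,0.8],[0,1.7,0.5,0,0,0,1.6],[0,2.9,0.9,0,0,0,2.5],[0,4.1,1.2,0,0,0,3.4],[0,5.2,1.6,0,0,0,4.4],[0,6,1.8,0,0,0,5.1],[0,6.3,1.9,0,0,0,5.4],[0,6.3,1.9,0,0,0,5.4]],
  ],
)

```text
t: 6.4
ee_pos: [623.9, 267.8, 214.3]
orientation: [0.877, 0.481, -0.0, -0.0]
contact_force: [-0.4, -0.8, -2.4]
gripper_width: 0.256
```

```bash
python3 - <<'E'
from h import *
st=arm.get_state();im=eyes.get_image("wrist");cv2.imwrite("pics/w4.png",im)
import pickle;pickle.dump(st,open("st4.pkl","wb"))
print(st["ee_pos"],pose(st)[2])
c=cam("wrist",st);u=proj(c,(595,195,168)).astype(int);print(u)
x0,y0=np.clip(u-45,0,[550,390])
x0-=10;y0-=15
a=cv2.resize(im[y0:y0+90,x0:x0+90],None,fx=6.5,fy=6.5,interpolation=cv2.INTER_CUBIC)
a=cv2.convertScaleAbs(a,alpha=1.3)
for k in range(0,90,10): cv2.putText(a,str(x0+k),(int(k*6.5),10),0,.35,(0,0,255)); cv2.putText(a,str(y0+k),(0,int(k*6.5)+4),0,.35,(0,0,255))
cv2.imwrite("pics/w4z.png",a)
E
```

```text
[623.89820471 267.7874332  214.25553259] 57.516043018514644
[183 274]
```

View pics/w4.png

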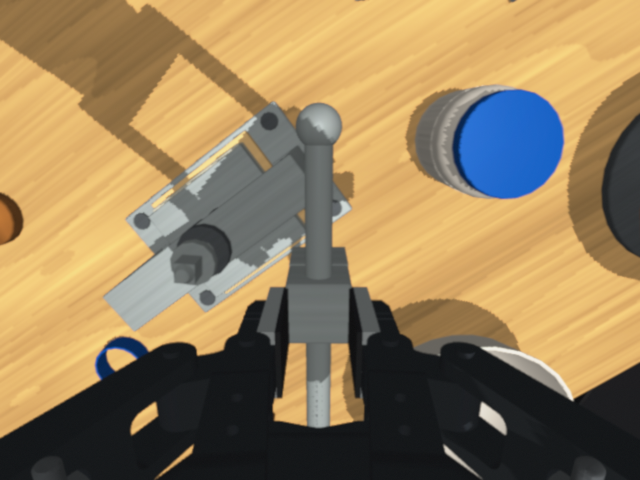

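View pics/w4z.png

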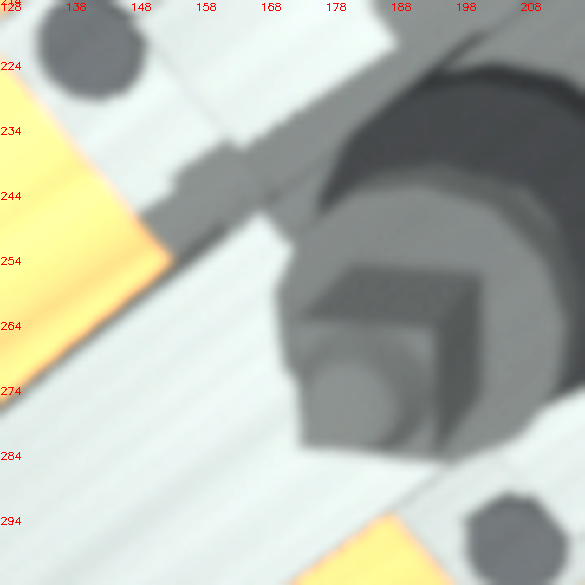

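```bash
python3 - <<'E'
from h import *
import pickle
c3=cam("wrist",pickle.load(open("st3.pkl","rb")));c=cam("wrist",pickle.load(open("st4.pkl","rb")))
s=cam("scene");t=cam("top")
print("w-w",tri(c,(182.6,275.5),c3,(468.3,287.5)))
print("w4-s",tri(c,(182.6,275.5),s,(407.5,215)));print("w4-t",tri(c,(182.6,275.5),t,(227.3,251)))
for zt in (164,168):
  P=[onz(c,u,zt-4) for u in [(174,263.5),(195.5,263.5),(195.4,284.8),(174,282.8)]]
  Q=[onz(c3,u,zt-4) for u in [(479.5,283),(467,299)]]
  print(zt,np.mean(P,0),onz(c,(182.6,275.5),zt),onz(c3,(468.3,287.5),zt))
  for i in range(4):
    l=P[(i+1)%4]-P[i];print(np.linalg.norm(l).round(2),np.degrees(np.arctan2(l[1],l[0]))%90)
# hub top check
for cc,n in((c3,"3"),(c,"4")):
  pass
st=pickle.load(open("st4.pkl","rb"));p,Rm,_,_=pose(st)
for d in [(-12,-12),(12,-12),(12,12),(-12,12)]: print(proj(c,p+Rm@np.array([d[0],d[1],-36])))
E
```

```text
w-w (array([595.34048886, 195.47478015, 170.59893981]), np.float64(0.3328633159842468))
w4-s (array([595.61933958, 196.63457622, 170.5664616 ]), np.float64(2.207105623773455))
w4-t (array([595.12404944, 194.14313041, 167.84516728]), np.float64(0.8488250471205192))
164 [596.38613689 191.98483651 160.        ] [596.06398584 192.24209829 164.        ] [598.227638   198.02309112 164.        ]
12.73 57.69859636971035
13.38 52.493667358003975
12.8 52.14967418145537
12.14 51.90991781909514
168 [595.85489466 193.9561197  164.        ] [595.52900741 194.24400888 168.        ] [596.58146614 196.45998852 168.        ]
12.51 57.698596369710366
13.14 52.493667358004295
12.58 52.14967418145514
11.93 51.909917819095426
[285.22642209 285.90203034]
[352.79288479 285.90590171]
[351.217636   345.79476759]
[286.73212766 345.78939789]
```

```bash
python3 - <<'E'
from h import *
im=cv2.imread("pics/w4.png")
x0,y0=270,230
a=cv2.resize(im[y0:y0+130,x0:x0+100],None,fx=4.5,fy=4.5,interpolation=cv2.INTER_CUBIC)
a=cv2.convertScaleAbs(a,alpha=2)
for k in range(0,130,10): cv2.putText(a,str(x0+k),(int(k*4.5),10),0,.35,(0,0,255)); cv2.putText(a,str(y0+k),(0,int(k*4.5)+4),0,.35,(0,0,255))
cv2.imwrite("pics/w4h.png",a)
E
```

```text
(no output)
```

View pics/w4h.png

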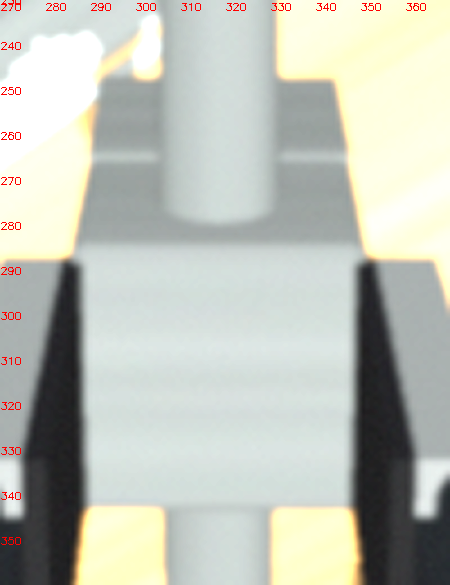

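```bash
python3 - <<'E'
from h import *
s=cam("scene");t=cam("top")
S=cv2.imread("pics/s3.png")
for z in (230,240): print(z,proj(s,(640.5,110,z)))
S0=cv2.imread("pics/scene0.png")
print("initial ball",proj(s,(604,-209,36)))
a=cv2.resize(S[150:220,340:400],None,fx=7,fy=7,interpolation=cv2.INTER_CUBIC)
b=cv2.resize(S0[200:270,210:270],None,fx=7,fy=7,interpolation=cv2.INTER_CUBIC)
o=np.hstack([a,b])
for k in range(0,70,10):
  cv2.putText(o,str(340+k),(k*7,10),0,.35,(0,0,255));cv2.putText(o,str(150+k),(0,k*7+4),0,.35,(0,0,255));cv2.putText(o,str(210+k),(420+k*7,10),0,.35,(0,0,255));cv2.putText(o,str(200+k),(420,k*7+4),0,.35,(0,0,255))
cv2.imwrite("pics/cmp.png",o)
E
```

```text
230 [370.87052802 205.84370793]
240 [371.19559425 202.23904403]
initial ball [235.29488186 250.89529554]
```

View pics/cmp.png

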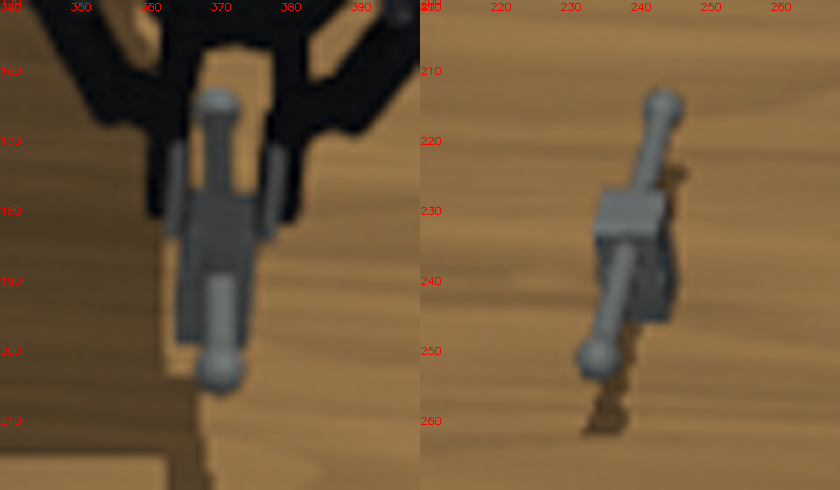

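```bash
python3 - <<'E'
from h import *
go((596.2,194.9,186),55)
E
```

```text
t 6.45 pos [623.6 266.4 214.2] yaw 57.55 q6 -0.7 F [-0.4 -0.3 -3.8] M [ 0.04 -0.07 -0.  ] w 0.253
shift [-3.    0.61  1.13] turn [-0.    0.01  0.42]
```

```bash
cat > cmd.py <<'E'
from h import *
import json,os
# chain of last rows (dx,dy,dz,rz)
L=[(-7.2,-10.9,0,-8.8),(3.24,-8.6,0,-9.2),(0,0,1.2,-9.5),(.1,.74,4.4,-.14),(.02,-.02,2.08,0),(0,0,0,0),(5.4,.7,-7.8,0),(7.6,.8,-.6,0),(6.3,1.9,0,5.4)]
if os.path.exists("more.json"): L+= [tuple(x) for x in json.load(open("more.json"))]
def cmd():
    p=np.array([152.104,-606.221,201.]);y=np.radians(-75.95)
    q=R.from_quat([0.78845599, -0.61508998, 0,0])
    v=q.apply([1,0,0]);y=np.arctan2(v[1],v[0])
    for dx,dy,dz,r in L:
        p=p+25*np.array([dx*np.cos(y)+dy*np.sin(y),dx*np.sin(y)-dy*np.cos(y),-dz]); y-=np.radians(6*r)
    return p,np.degrees(y)
def add(*a):
    m=json.load(open("more.json")) if os.path.exists("more.json") else []
    m+=[list(x) for x in a];json.dump(m,open("more.json","w"));L.extend(a)
def rel(target,yaw):
    p,y0=cmd();y=np.radians(y0);d=np.asarray(target,float)-p
    print("cmd",p.round(2),"yaw",round(y0,2));print("shift",np.round([(d[0]*np.cos(y)+d[1]*np.sin(y))/25,(d[0]*np.sin(y)-d[1]*np.cos(y))/25,-d[2]/25],3),"rz",round((y0-yaw)/6,3))
def rep(n=0):
    s=arm.get_state();print("t",round(s["t"],2),"pos",np.round(s["ee_pos"],1),"yaw",round(pose(s)[2],2),"q6",round(s["joint_positions"][5],2),"F",np.round(s["contact_force"],1),"M",np.round(s["wrist_torque"],2),"w",round(s["gripper_width"],3))
E
python3 - <<'E'
from cmd import *
rel((596.2,194.9,186),55);rep()
E
```

```text
cmd [635.21 285.7  219.  ] yaw 57.52
shift [-3.902  0.634  1.32 ] rz 0.421
t 6.45 pos [623.6 266.4 214.2] yaw 57.55 q6 -0.7 F [-0.4 -0.3 -3.8] M [ 0.04 -0.07 -0.  ] w 0.253
```

```bash
python3 - <<'E'
s=open("cmd.py").read()
import re
s=re.sub(r"L=\[.*\]\nif","L=[]\nif",s)
i=s.index("    p=np.array");j=s.index("    for dx")
s=s[:i]+"    p=np.array([623.7,267.1,214.2]);y=np.radians(57.52)\n"+s[j:]
open("cmd.py","w").write(s)
E
mv cmd.py cc.py
python3 - <<'E'
from cc import *
rel((596.2,194.9,186),55);rep()
E
```

```text
cmd [623.7 267.1 214.2] yaw 57.52
shift [-3.027  0.623  1.128] rz 0.42
t 6.45 pos [623.6 266.4 214.2] yaw 57.55 q6 -0.7 F [-0.4 -0.3 -3.8] M [ 0.04 -0.07 -0.  ] w 0.253
```

Call:
send_rows(
  increments=[
    [[0,-0.4,0.1,0,0,0,0.1],[0,-1.2,0.3,0,0,0,0.2],[0,-2.1,0.45,0,0,0,0.3],[0,-2.8,0.6,0.3,0,0,0.42],[0,-3.03,0.62,0.7,0,0,0.42],[0,-3.03,0.62,1,0,0,0.42],[0,-3.03,0.62,1.13,0,0,0.42],[0,-3.03,0.62,1.13,0,0,0.42]],
  ],
  squeeze=80,
)

```text
t: 7.12
ee_pos: [594.7, 194.8, 184.7]
orientation: [0.887, 0.462, -0.001, -0.001]
contact_force: [0.1, -0.3, -3.5]
gripper_width: 0.242
```

```bash
python3 - <<'E'
from cc import *
add((-3.03,.62,1.13,.42));rel((596.2,194.9,170),55);rep()
cv2.imwrite("pics/w5.png",eyes.get_image("wrist"));rep();cv2.imwrite("pics/s5.png",cv2.resize(eyes.get_image("scene")[130:280,320:480],None,fx=4,fy=4));rep()
E
```

```text
cmd [596.1  194.88 185.95] yaw 55.0
shift [0.003 0.003 0.638] rz 0.0
t 7.12 pos [594.7 194.8 184.7] yaw 54.98 q6 -0.76 F [ 0.1 -0.3 -3.5] M [ 0.01  0.03 -0.03] w 0.242
t 7.17 pos [595.3 195.3 185.6] yaw 55.02 q6 -0.76 F [-0.7 -0.1 -2.1] M [-0.02  0.01  0.03] w 0.241
t 7.22 pos [595.8 195.6 186.3] yaw 55.04 q6 -0.76 F [-0.4 -0.1 -2.1] M [ 0.08 -0.03  0.02] w 0.248
```

View pics/s5.png

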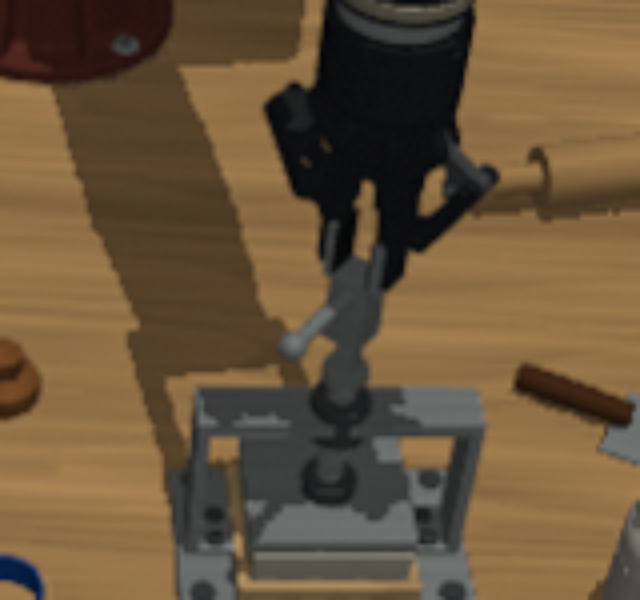

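Call:
send_rows(
  increments=[
    [[0,0,0,0.05,0,0,0],[0,0,0,0.1,0,0,0],[0,0,0,0.15,0,0,0],[0,0,0,0.19,0,0,0],[0,0,0,0.23,0,0,0],[0,0,0,0.27,0,0,0],[0,0,0,0.3,0,0,0],[0,0,0,0.32,0,0,0]],
  ],
)

```text
t: 7.88
ee_pos: [595.6, 195.1, 178.4]
orientation: [0.887, 0.462, -0.0, -0.0]
contact_force: [-0.8, -0.1, -2.9]
gripper_width: 0.246
```

Call:
send_rows(
  increments=[
    [[0,0,0,0.02,0,0,0],[0,0,0,0.04,0,0,0],[0,0,0,0.06,0,0,0],[0,0,0,0.08,0,0,0],[0,0,0,0.1,0,0,0],[0,0,0,0.11,0,0,0],[0,0,0,0.12,0,0,0],[0,0,0,0.12,0,0,0]],
  ],
)

```text
t: 8.55
ee_pos: [595.7, 195.1, 175.5]
orientation: [0.887, 0.462, -0.0, -0.0]
contact_force: [0.0, -1.0, -2.4]
gripper_width: 0.247
```

```bash
python3 - <<'E'
from cc import *
add((0,0,.32,0),(0,0,.12,0));rel((596.2,194.9,170),55);rep()
E
```

```text
cmd [596.1  194.88 174.95] yaw 55.0
shift [0.003 0.003 0.198] rz 0.0
t 8.55 pos [595.7 195.1 175.5] yaw 55.0 q6 -0.76 F [ 0.  -1.  -2.4] M [-0.01 -0.03  0.02] w 0.247
```

Still no contact. I'll keep going in small steps.

Call:
send_rows(
  increments=[
    [[0,0,0,0.02,0,0,0],[0,0,0,0.04,0,0,0],[0,0,0,0.06,0,0,0],[0,0,0,0.07,0,0,0],[0,0,0,0.08,0,0,0],[0,0,0,0.08,0,0,0],[0,0,0,0.08,0,0,0],[0,0,0,0.08,0,0,0]],
  ],
)

```text
t: 9.22
ee_pos: [595.8, 195.3, 173.6]
orientation: [0.887, 0.462, 0.0, -0.0]
contact_force: [0.2, 0.5, -1.6]
gripper_width: 0.242
```

```bash
python3 - <<'E'
from cc import *
add((0,0,.08,0));rep()
E
```

```text
t 9.22 pos [595.8 195.3 173.6] yaw 55.0 q6 -0.76 F [ 0.2  0.5 -1.6] M [ 0.15 -0.11  0.  ] w 0.242
```

Call:
send_rows(
  increments=[
    [[0,0,0,0.02,0,0,0],[0,0,0,0.04,0,0,0],[0,0,0,0.05,0,0,0],[0,0,0,0.06,0,0,0],[0,0,0,0.07,0,0,0],[0,0,0,0.08,0,0,0],[0,0,0,0.08,0,0,0],[0,0,0,0.08,0,0,0]],
  ],
)

```text
t: 9.88
ee_pos: [595.8, 195.2, 171.6]
orientation: [0.887, 0.462, 0.0, -0.0]
contact_force: [0.9, 1.7, -2.7]
gripper_width: 0.249
```

```bash
python3 - <<'E'
from cc import *
add((0,0,.08,0));rep()
E
```

```text
t 9.88 pos [595.8 195.2 171.6] yaw 55.0 q6 -0.76 F [ 0.9  1.7 -2.7] M [ 0.27 -0.22 -0.01] w 0.249
```

Call:
send_rows(
  increments=[
    [[0,0.01,0,0,0,0,0],[0,0.03,0,0,0,0,0],[0,0.03,0,0.02,0,0,0],[0,0.03,0,0.03,0,0,0],[0,0.03,0,0.04,0,0,0],[0,0.03,0,0.05,0,0,0],[0,0.03,0,0.05,0,0,0],[0,0.03,0,0.05,0,0,0]],
  ],
)

```text
t: 10.55
ee_pos: [596.0, 195.5, 170.5]
orientation: [0.887, 0.462, -0.0, 0.0]
contact_force: [-0.6, -0.9, -0.4]
gripper_width: 0.241
```

```bash
python3 - <<'E'
from cc import *
add((0.03,0,.05,0));rep()
E
```

```text
t 10.55 pos [596.  195.5 170.5] yaw 55.01 q6 -0.75 F [-0.6 -0.9 -0.4] M [-0.15  0.21 -0.04] w 0.241
```

Call:
send_rows(
  increments=[
    [[0,-0.01,0,0,0,0,0],[0,-0.01,0,0.01,0,0,0],[0,-0.01,0,0.02,0,0,0],[0,-0.01,0,0.03,0,0,0],[0,-0.01,0,0.04,0,0,0],[0,-0.01,0,0.04,0,0,0],[0,-0.01,0,0.04,0,0,0],[0,-0.01,0,0.04,0,0,0]],
  ],
)

```text
t: 11.22
ee_pos: [596.0, 195.5, 169.2]
orientation: [0.887, 0.462, -0.0, 0.0]
contact_force: [-0.3, -1.3, 1.1]
gripper_width: 0.247
```

```bash
python3 - <<'E'
from cc import *
add((-0.01,0,.04,0));rep()
E
```

```text
t 11.22 pos [596.  195.5 169.2] yaw 55.0 q6 -0.75 F [-0.3 -1.3  1.1] M [-0.27  0.21  0.01] w 0.247
```

Call:
send_rows(
  increments=[
    [[0,-0.01,0,0,0,0,0],[0,-0.01,0,0.01,0,0,0],[0,-0.01,0,0.02,0,0,0],[0,-0.01,0,0.03,0,0,0],[0,-0.01,0,0.03,0,0,0],[0,-0.01,0,0.03,0,0,0],[0,-0.01,0,0.03,0,0,0],[0,-0.01,0,0.03,0,0,0]],
  ],
)

```text
t: 11.88
ee_pos: [595.9, 195.4, 168.5]
orientation: [0.887, 0.462, 0.0, -0.0]
contact_force: [-0.0, 0.1, -0.9]
gripper_width: 0.244
```

```bash
python3 - <<'E'
from cc import *
add((-0.01,0,.03,0));rep()
E
```

```text
t 11.88 pos [595.9 195.4 168.5] yaw 55.01 q6 -0.76 F [-0.   0.1 -0.9] M [-0.07  0.08 -0.05] w 0.244
```

Call:
send_rows(
  increments=[
    [[0,0,0,0.01,0,0,0],[0,0,0,0.02,0,0,0],[0,0,0,0.03,0,0,0],[0,0,0,0.04,0,0,0],[0,0,0,0.05,0,0,0],[0,0,0,0.05,0,0,0],[0,0,0,0.05,0,0,0],[0,0,0,0.05,0,0,0]],
  ],
)

```text
t: 12.55
ee_pos: [595.8, 195.4, 167.1]
orientation: [0.887, 0.462, -0.0, -0.0]
contact_force: [-0.3, 0.1, -1.6]
gripper_width: 0.247
```

```bash
python3 - <<'E'
from cc import *
add((0,0,.05,0));rep()
E
```

```text
t 12.55 pos [595.8 195.4 167.1] yaw 55.0 q6 -0.76 F [-0.3  0.1 -1.6] M [-0.   -0.01  0.01] w 0.247
```

Call:
send_rows(
  increments=[
    [[0,0,0,0.01,0,0,0],[0,0,0,0.02,0,0,0],[0,0,0,0.03,0,0,0],[0,0,0,0.04,0,0,0],[0,0,0,0.05,0,0,0],[0,0,0,0.05,0,0,0],[0,0,0,0.05,0,0,0],[0,0,0,0.05,0,0,0]],
  ],
)

```text
t: 13.22
ee_pos: [595.8, 195.3, 165.9]
orientation: [0.887, 0.462, -0.0, -0.0]
contact_force: [0.6, -0.3, -0.7]
gripper_width: 0.247
```

```bash
python3 - <<'E'
from cc import *
add((0,0,.05,0));rep()
E
```

```text
t 13.22 pos [595.8 195.3 165.9] yaw 55.0 q6 -0.76 F [ 0.6 -0.3 -0.7] M [-0.03  0.   -0.05] w 0.247
```

Call:
send_rows(
  increments=[
    [[0,0,0,0.02,0,0,0],[0,0,0,0.03,0,0,0],[0,0,0,0.05,0,0,0],[0,0,0,0.06,0,0,0],[0,0,0,0.07,0,0,0],[0,0,0,0.08,0,0,0],[0,0,0,0.08,0,0,0],[0,0,0,0.08,0,0,0]],
  ],
)

```text
t: 13.88
ee_pos: [595.8, 195.3, 163.8]
orientation: [0.887, 0.462, -0.0, -0.0]
contact_force: [1.1, -0.1, -1.8]
gripper_width: 0.245
```

```bash
python3 - <<'E'
from cc import *
add((0,0,.08,0));rep()
E
```

```text
t 13.88 pos [595.8 195.3 163.8] yaw 55.0 q6 -0.76 F [ 1.1 -0.1 -1.8] M [ 0.04 -0.14 -0.02] w 0.245
```

```bash
python3 - <<'E'
from cc import *
S=eyes.get_image("scene");cv2.imwrite("pics/s6.png",cv2.resize(S[150:270,340:460],None,fx=5,fy=5,interpolation=cv2.INTER_CUBIC))
s=cam("scene")
for z in (128,150,165,195): print(z,proj(s,(595.4,195.5,z)))
E
```

```text
128 [404.47293029 228.38342336]
150 [405.55988597 221.35688612]
165 [406.31616926 216.46321899]
195 [407.8669532  206.41638707]
```

View pics/s6.png

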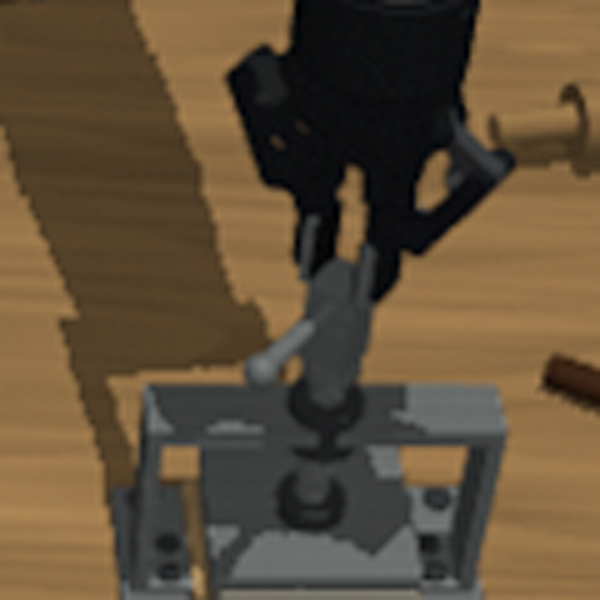

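Call:
send_rows(
  increments=[
    [[0,0,0,0.02,0,0,0],[0,0,0,0.03,0,0,0],[0,0,0,0.05,0,0,0],[0,0,0,0.06,0,0,0],[0,0,0,0.07,0,0,0],[0,0,0,0.08,0,0,0],[0,0,0,0.08,0,0,0],[0,0,0,0.08,0,0,0]],
  ],
)

```text
t: 14.6
ee_pos: [595.8, 195.4, 162.0]
orientation: [0.887, 0.462, -0.0, -0.0]
contact_force: [0.6, 0.6, -3.6]
gripper_width: 0.242
```

```bash
python3 - <<'E'
from cc import *
add((0,0,.08,0));rep()
E
```

```text
t 14.6 pos [595.8 195.4 162. ] yaw 55.01 q6 -0.76 F [ 0.6  0.6 -3.6] M [ 0.17 -0.12  0.03] w 0.242
```

Call:
send_rows(
  increments=[
    [[0,0,0,0.02,0,0,0],[0,0,0,0.03,0,0,0],[0,0,0,0.05,0,0,0],[0,0,0,0.06,0,0,0],[0,0,0,0.07,0,0,0],[0,0,0,0.08,0,0,0],[0,0,0,0.08,0,0,0],[0,0,0,0.08,0,0,0]],
  ],
)

```text
t: 15.27
ee_pos: [596.1, 195.4, 161.6]
orientation: [0.887, 0.462, 0.0, 0.0]
contact_force: [-2.7, -0.1, 5.8]
gripper_width: 0.244
```

```bash
python3 - <<'E'
from cc import *
add((0,0,.08,0));rep()
E
```

```text
t 15.27 pos [596.1 195.4 161.6] yaw 55.01 q6 -0.76 F [-2.7 -0.1  5.8] M [-0.07  0.56  0.03] w 0.244
```

Call:
send_rows(
  increments=[
    [[0,0,0,0.01,0,0,0],[0,0,0,0.02,0,0,0],[0,0,0,0.03,0,0,0],[0,0,0,0.03,0,0,0],[0,0,0,0.03,0,0,0],[0,0,0,0.03,0,0,0],[0,0,0,0.03,0,0,0],[0,0,0,0.03,0,0,0]],
  ],
)

```text
t: 15.93
ee_pos: [596.2, 195.4, 161.6]
orientation: [0.887, 0.462, 0.001, 0.0]
contact_force: [-4.0, -0.2, 8.4]
gripper_width: 0.244
```

```bash
python3 - <<'E'
from cc import *
add((0,0,.03,0));rep()
cv2.imwrite("pics/w7.png",eyes.get_image("wrist"));rep();rel((596,195,160),55)
E
```

```text
t 15.93 pos [596.2 195.4 161.6] yaw 55.01 q6 -0.76 F [-4.  -0.2  8.4] M [-0.12  0.73 -0.02] w 0.244
t 15.98 pos [596.2 195.4 161.6] yaw 55.01 q6 -0.76 F [-4.  -0.6  7.8] M [-0.06  0.77  0.01] w 0.243
cmd [596.24 195.08 158.7 ] yaw 55.0
shift [-0.008 -0.006 -0.052] rz 0.0
```

View pics/w7.png

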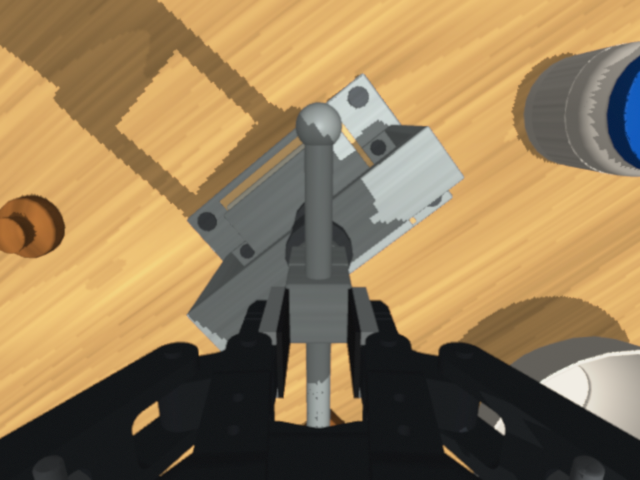

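Call:
send_rows(
  increments=[
    [[0,-0.01,-0.015,0,0,0,0],[0,-0.01,-0.015,0.01,0,0,0],[0,-0.01,-0.015,0.02,0,0,0],[0,-0.01,-0.015,0.03,0,0,0],[0,-0.01,-0.015,0.04,0,0,0],[0,-0.01,-0.015,0.05,0,0,0],[0,-0.01,-0.015,0.05,0,0,0],[0,-0.01,-0.015,0.05,0,0,0]],
  ],
)

```text
t: 16.65
ee_pos: [596.3, 195.4, 161.6]
orientation: [0.887, 0.462, 0.001, 0.0]
contact_force: [-4.8, -1.2, 11.3]
gripper_width: 0.246
```

```bash
python3 - <<'E'
from cc import *
add((-.01,-.015,.05,0));rep()
E
```

```text
t 16.65 pos [596.3 195.4 161.6] yaw 55.01 q6 -0.75 F [-4.8 -1.2 11.3] M [-0.17  1.   -0.03] w 0.246
```

Everything measured so far agrees: tip at about 170.5, so the shoulder is at about 150.5. There was a small force bump about 8 mm above the stop, then a free slide, then a rigid stop. That suggests the handle is home on the shoulder. I'll ease off the push and check with a picture before winding.

Call:
send_rows(
  increments=[
    [[0,0.005,0.01,-0.03,0,0,0],[0,0.005,0.01,-0.06,0,0,0],[0,0.005,0.01,-0.09,0,0,0],[0,0.005,0.01,-0.11,0,0,0],[0,0.005,0.01,-0.11,0,0,0],[0,0.005,0.01,-0.11,0,0,0],[0,0.005,0.01,-0.11,0,0,0],[0,0.005,0.01,-0.11,0,0,0]],
  ],
)

```text
t: 17.32
ee_pos: [596.1, 195.4, 161.6]
orientation: [0.887, 0.462, 0.0, 0.0]
contact_force: [-2.6, 0.3, 5.3]
gripper_width: 0.245
```

```bash
python3 - <<'E'
from cc import *
add((.005,.01,-.11,0));rep()
S=eyes.get_image("scene");S=cv2.convertScaleAbs(S,alpha=2);cv2.imwrite("pics/s8.png",cv2.resize(S[190:260,370:440],None,fx=8,fy=8,interpolation=cv2.INTER_CUBIC))
rep()
E
```

```text
t 17.32 pos [596.1 195.4 161.6] yaw 55.0 q6 -0.76 F [-2.6  0.3  5.3] M [ 0.    0.46 -0.01] w 0.245
t 17.37 pos [596.1 195.4 161.6] yaw 55.0 q6 -0.76 F [-2.5 -0.2  5.7] M [ 0.05  0.46 -0.01] w 0.246
```

View pics/s8.png

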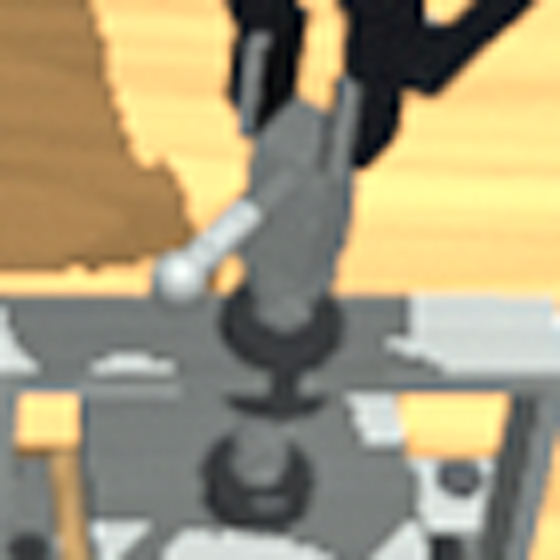

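Call:
send_rows(
  increments=[
    [[0,0,0,0.003,0,0,0.3],[0,0,0,0.006,0,0,0.7],[0,0,0,0.01,0,0,1.2],[0,0,0,0.014,0,0,1.7],[0,0,0,0.018,0,0,2.2],[0,0,0,0.022,0,0,2.6],[0,0,0,0.024,0,0,2.9],[0,0,0,0.025,0,0,3]],
  ],
)

```text
t: 18.03
ee_pos: [596.0, 195.7, 161.3]
orientation: [0.948, 0.317, 0.0, -0.0]
contact_force: [-3.3, 0.5, 6.9]
gripper_width: 0.247
```

```bash
python3 - <<'E'
from cc import *
add((0,0,.025,3));rep();rel((596,195,160),55)
E
```

```text
t 18.03 pos [596.  195.7 161.3] yaw 36.96 q6 -0.44 F [-3.3  0.5  6.9] M [0.1  0.57 0.11] w 0.247
cmd [596.07 195.05 159.57] yaw 37.0
shift [-0.003 -0.    -0.017] rz -3.0
```

Call:
send_rows(
  increments=[
    [[0,-0.013,-0.01,0.003,0,0,0.4],[0,-0.013,-0.01,0.007,0,0,0.8],[0,-0.013,-0.01,0.01,0,0,1.2],[0,-0.013,-0.01,0.013,0,0,1.6],[0,-0.013,-0.01,0.017,0,0,2],[0,-0.013,-0.01,0.02,0,0,2.4],[0,-0.013,-0.01,0.023,0,0,2.8],[0,-0.013,-0.01,0.025,0,0,3]],
  ],
)

```text
t: 18.7
ee_pos: [595.7, 195.7, 160.6]
orientation: [0.986, 0.164, 0.001, -0.0]
contact_force: [-2.3, 1.4, 5.3]
gripper_width: 0.246
```

```bash
python3 - <<'E'
from cc import *
add((-.013,-.01,.025,3));rep()
E
```

```text
t 18.7 pos [595.7 195.7 160.6] yaw 18.94 q6 -0.13 F [-2.3  1.4  5.3] M [0.05 0.53 0.15] w 0.246
```

Call:
send_rows(
  increments=[
    [[0,0,0,0.002,0,0,0.2],[0,0,0,0.004,0,0,0.4],[0,0,0,0.006,0,0,0.6],[0,0,0,0.008,0,0,0.9],[0,0,0,0.01,0,0,1.1],[0,0,0,0.012,0,0,1.3],[0,0,0,0.013,0,0,1.5],[0,0,0,0.013,0,0,1.5]],
  ],
)

```text
t: 19.37
ee_pos: [595.7, 195.6, 160.3]
orientation: [0.996, 0.087, 0.001, -0.0]
contact_force: [-2.9, 0.8, 7.2]
gripper_width: 0.244
```

```bash
python3 - <<'E'
from cc import *
add((0,0,.013,1.5));rep()
E
```

```text
t 19.37 pos [595.7 195.6 160.3] yaw 9.99 q6 0.03 F [-2.9  0.8  7.2] M [0.09 0.57 0.03] w 0.244
```

Call:
send_rows(
  increments=[
    [[0,0,0,0.002,0,0,0.2],[0,0,0,0.004,0,0,0.4],[0,0,0,0.006,0,0,0.6],[0,0,0,0.008,0,0,0.9],[0,0,0,0.01,0,0,1.1],[0,0,0,0.012,0,0,1.3],[0,0,0,0.013,0,0,1.5],[0,0,0,0.013,0,0,1.5]],
  ],
)

```text
t: 20.03
ee_pos: [595.6, 195.7, 160.1]
orientation: [1.0, 0.009, 0.0, -0.0]
contact_force: [-3.0, -0.1, 6.8]
gripper_width: 0.246
```

```bash
python3 - <<'E'
from cc import *
add((0,0,.013,1.5));rep()
E
```

```text
t 20.03 pos [595.6 195.7 160.1] yaw 1.02 q6 0.19 F [-3.  -0.1  6.8] M [0.09 0.61 0.2 ] w 0.246
```

Call:
send_rows(
  increments=[
    [[0,0,0,0.002,0,0,0.15],[0,0,0,0.004,0,0,0.3],[0,0,0,0.006,0,0,0.45],[0,0,0,0.008,0,0,0.6],[0,0,0,0.008,0,0,0.75],[0,0,0,0.008,0,0,0.9],[0,0,0,0.008,0,0,1],[0,0,0,0.008,0,0,1]],
  ],
)

```text
t: 20.7
ee_pos: [595.5, 195.7, 160.1]
orientation: [0.999, -0.043, 0.0, -0.0]
contact_force: [-3.9, 0.4, 7.1]
gripper_width: 0.242
```

```bash
python3 - <<'E'
from cc import *
add((0,0,.008,1));rep();S=eyes.get_image("scene");rep()
S=cv2.convertScaleAbs(S,alpha=1.5);cv2.imwrite("pics/s9.png",cv2.resize(S[190:290,350:450],None,fx=6,fy=6,interpolation=cv2.INTER_CUBIC))
E
```

```text
t 20.7 pos [595.5 195.7 160.1] yaw -4.91 q6 0.29 F [-3.9  0.4  7.1] M [0.12 0.67 0.4 ] w 0.242
t 20.75 pos [595.6 195.7 160.1] yaw -4.9 q6 0.29 F [-2.7 -0.5  8.2] M [0.09 0.7  0.35] w 0.243
```

View pics/s9.png

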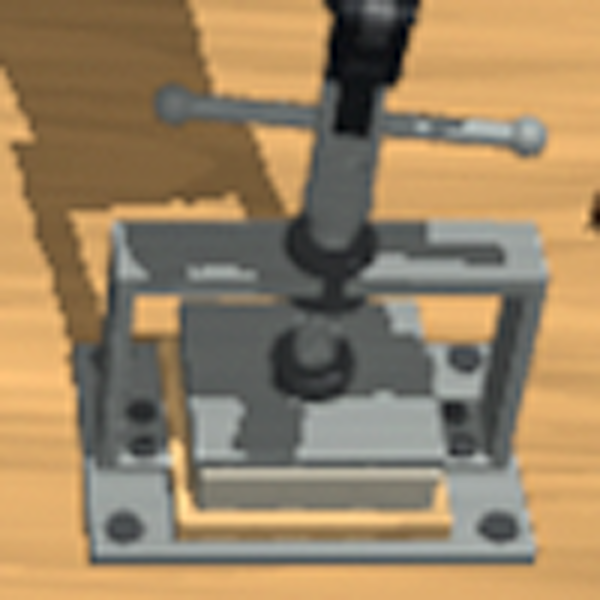

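Wrist torque has climbed to about 0.37 N m, so the plate is bearing. I'll back off 3°, take off the downward and sideways load, and open.

Call:
send_rows(
  increments=[
    [[0,-0.005,0,0,0,0,-0.1],[0,-0.01,0,-0.01,0,0,-0.2],[0,-0.015,0,-0.02,0,0,-0.3],[0,-0.02,0,-0.03,0,0,-0.4],[0,-0.02,0,-0.04,0,0,-0.5],[0,-0.02,0,-0.05,0,0,-0.5],[0,-0.02,0,-0.06,0,0,-0.5],[0,-0.02,0,-0.06,0,0,-0.5]],
  ],
)

```text
t: 21.42
ee_pos: [595.4, 195.6, 160.2]
orientation: [1.0, -0.017, 0.001, -0.0]
contact_force: [1.0, 1.2, 2.8]
gripper_width: 0.246
```

```bash
python3 - <<'E'
from cc import *
add((-.02,0,-.06,-.5));rep();
E
```

```text
t 21.42 pos [595.4 195.6 160.2] yaw -2.0 q6 0.24 F [1.  1.2 2.8] M [ 0.32 -0.12  0.1 ] w 0.246
```

Call:
send_rows(
  increments=[
    [[0.35,0,0,0,0,0,0],[0.5,0,0,0,0,0,0],[0.6,0,0,0,0,0,0],[0.6,0,0,0,0,0,0],[0.6,0,0,0,0,0,0],[0.6,0,0,0,0,0,0],[0.6,0,0,0,0,0,0],[0.6,0,0,0,0,0,0]],
  ],
)

```text
t: 22.08
ee_pos: [594.8, 195.3, 160.2]
orientation: [1.0, -0.017, 0.0, 0.0]
contact_force: [0.5, -0.4, -0.2]
gripper_width: 0.598
```

```bash
python3 - <<'E'
from cc import *
rep();cv2.imwrite("pics/w10.png",eyes.get_image("wrist"))
E
```

```text
t 22.08 pos [594.8 195.3 160.2] yaw -2.0 q6 0.24 F [ 0.5 -0.4 -0.2] M [-0.01  0.02 -0.01] w 0.598
```

View pics/w10.png

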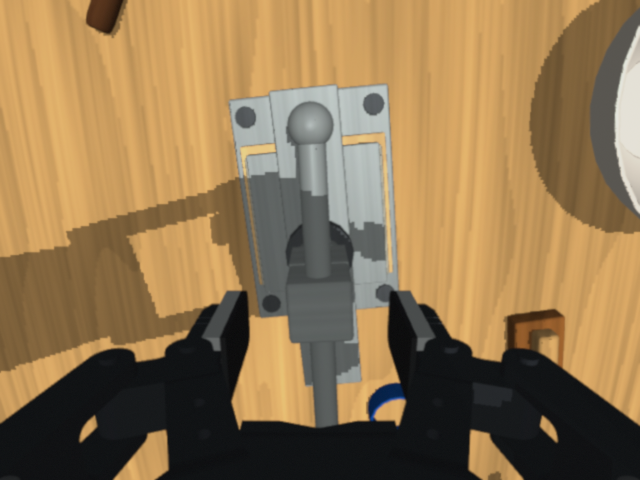

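The fingers are clear and the hub stands on the drive at px (320,305). I'll retreat straight up, then to the side, to inspect the seat.

Call:
send_rows(
  increments=[
    [[0.6,0,0,-0.3,0,0,0],[0.6,0,0,-0.9,0,0,0],[0.6,0,0,-1.8,0,0,0],[0.6,0,0,-2.8,0,0,0],[0.6,0,0,-3.6,0,0,0],[0.6,0,0,-4,0,0,0],[0.6,0,0,-4,0,0,0],[0.6,0,0,-4,0,0,0]],
  ],
)

```text
t: 22.8
ee_pos: [595.0, 195.4, 260.6]
orientation: [1.0, -0.017, 0.001, -0.0]
contact_force: [-0.5, -0.5, -0.8]
gripper_width: 0.6
```

```bash
python3 - <<'E'
from cc import *
rep();S=eyes.get_image("scene");cv2.imwrite("pics/s11.png",S)
S=cv2.convertScaleAbs(S,alpha=1.5);cv2.imwrite("pics/s11z.png",cv2.resize(S[180:280,350:450],None,fx=6,fy=6,interpolation=cv2.INTER_CUBIC))
go((596,80,230),-2)
E
```

```text
t 22.8 pos [595.  195.4 260.6] yaw -2.0 q6 0.24 F [-0.5 -0.5 -0.8] M [ 0.03  0.02 -0.01] w 0.6
t 22.85 pos [594.1 195.2 259.1] yaw -1.99 q6 0.24 F [-0.6  0.6 -0.7] M [ 0.01 -0.04 -0.04] w 0.602
shift [0.24 4.6  1.16] turn [0.   0.02 0.  ]
```

View pics/s11z.png

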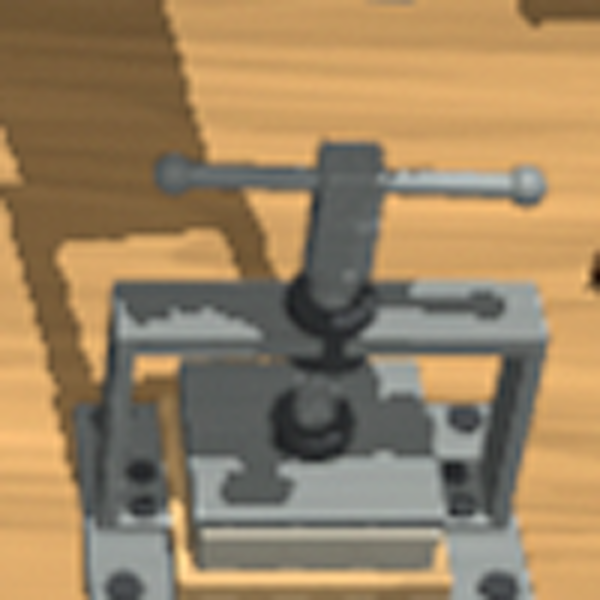

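```bash
python3 - <<'E'
from cc import *
go((480,140,180),-2)
E
```

```text
t 22.85 pos [594.1 195.2 259.1] yaw -1.99 q6 0.24 F [-0.6  0.6 -0.7] M [ 0.01 -0.04 -0.04] w 0.602
shift [-4.48  2.36  3.17] turn [0.   0.02 0.  ]
```

Call:
send_rows(
  increments=[
    [[0.6,-0.8,0.3,0,0,0,0],[0.6,-1.8,0.8,0,0,0,0],[0.6,-2.9,1.4,0,0,0,0],[0.6,-3.9,2,0.5,0,0,0],[0.6,-4.48,2.36,1.3,0,0,0],[0.6,-4.48,2.36,2.3,0,0,0],[0.6,-4.48,2.36,2.9,0,0,0],[0.6,-4.48,2.36,3.17,0,0,0]],
  ],
)

```text
t: 23.52
ee_pos: [476.8, 139.5, 175.9]
orientation: [1.0, -0.018, -0.004, 0.001]
contact_force: [-0.3, -0.2, 0.3]
gripper_width: 0.599
```

```bash
python3 - <<'E'
from cc import *
rep();st=arm.get_state();im=eyes.get_image("wrist");cv2.imwrite("pics/w12.png",im)
c=cam("wrist",st)
for z in (120,128,140,146,148,150,160,194): print(z,proj(c,(595.4,195.5,z)))
E
```

```text
t 23.52 pos [476.8 139.5 175.9] yaw -2.02 q6 0.18 F [-0.3 -0.2  0.3] M [0.05 0.01 0.  ] w 0.599
120 [533.09577175 138.4195288 ]
128 [540.37827213 139.11101991]
140 [552.26595073 140.2541325 ]
146 [558.69279987 140.8797077 ]
148 [560.91290866 141.09706569]
150 [563.17364162 141.31907114]
160 [575.12570521 142.50418453]
194 [625.81999105 147.75911636]
```

View pics/w12.png

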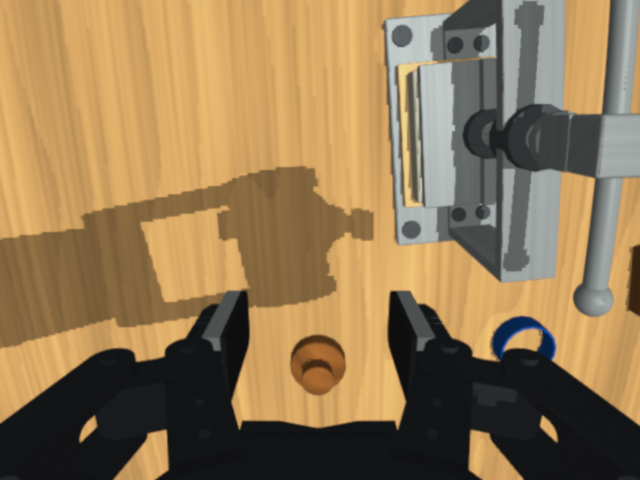

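```bash
python3 - <<'E'
from cc import *
im=cv2.imread("pics/w12.png")
cv2.imwrite("pics/w12z.png",cv2.convertScaleAbs(cv2.resize(im[90:190,480:640],None,fx=4.9,fy=4.9,interpolation=cv2.INTER_CUBIC),alpha=1.9))
E
```

```text
(no output)
```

View pics/w12z.png

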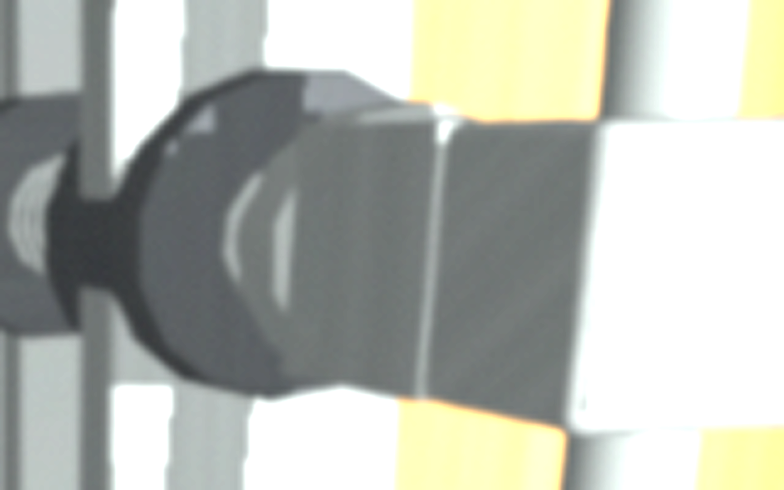

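The close view shows the hub's underside sitting directly on the collar with no drive showing between them. The fingers are clear of everything, so I'm handing in.

```bash
python3 - <<'E'
from cc import *
T=eyes.get_image("top");cv2.imwrite("pics/t13.png",T);rep()
print(arm.finish_job())
E
```

```text
t 23.62 pos [478.4 139.9 177.8] yaw -2.0 q6 0.18 F [ 1.1 -0.9  0.8] M [-0.   -0.02 -0.07] w 0.596
the job is handed in; nothing more can be done
None
```

I fitted the T-handle onto the drive, wound it clockwise until the plate was bearing on the mould, let go, and handed the job in at about 23.6 s. No verdict was reported.

**Fitting:** The square's turn could be read from the wrist camera, about 33–38° clockwise of the handle's first pose, so I pre-turned the handle by 35°. I then centred it by feel.
- About 8 mm above the final stop there was a small force bump, followed by a free slide and then a rigid stop. I took these to be the ball and the shoulder.
- The bump read only about 3.5 N, against the 10 N stated for the ball, though a peak between readings could have been missed.
- I pressed to about 14 N on the stop, under the 40 N limit.

**Winding:** The first 46° of turning took 0.03 to 0.2 N m, and the handle sank about 1.5 mm, close to the 2 mm per radian expected. Over the last 6° the torque rose to about 0.37 N m and the sinking stopped. I backed off 3° to about 0.1 N m and opened the gripper.

**Last checks:** The wrist camera shows the hub on the collar with no drive visible between them. The wrist force and torque are back to zero. The robot is clear of everything.

**Not confirmed:**
- The ball and plate joints cannot be read directly, so "clicked in" and "bearing" rest on the forces, the sinking and the picture.
- I took a last picture from above but did not look at it. No bystander was touched as far as the forces and the other pictures show.
- In the grip, the handle looked about 10 mm lower in the wrist view than its grasp height. The scene view disagreed with that, and I relied on the scene view.

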